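Cap the receiver pot with a camlock coupling

ROBOT

A 7-joint arm with a two-finger parallel gripper is mounted at the origin on a cart in front of the work surface, level with it; the furniture and walls round the work are solid. World frame = base frame: x ahead of the robot, y to its left, z up, the work surface at z = 0. Lengths are in m, angles in rad, forces in N, time in s.
With the tool pointing down it reaches from about 0.425 to 0.8 m from the base axis. Payload 8.3 kg.
Tool frame: the origin (TCP) lies midway between the tips of the shut fingers; the grasp point (between the pads) lies hold_point_z behind it (hold_point_z is the distance from the TCP to the grasp point, in m); z points along the fingers, y is the line along which they close (so a half turn about z gives the same grasp; the last joint's range is limited). The gripper opens to 85 mm and grips with 20 to 120 N. Pads are 22 mm wide; open, the fingers measure 114 mm over their backs; the gripper's body (76 mm by 85 mm) begins 54 mm behind the grasp point. The pads swing forward as they close: fully open they stand 13 mm farther back than shut.
Start: joints at [-1.305, 0.383, 0.016, 1.37, -0.006, 1.388, -0.046], TCP at [0.202, 0.592, 0.231] pointing down, gripper open.
Joint ranges: [-2.95, 2.95], [-0.25, 2.06], [-1.52, 1.56], [0.18, 2.33], [-1.44, 4.58], [0.02, 2.06], [-3.01, 3.01]. Speed limits (rad/s): [2.39, 2.39, 3.01, 3.01, 3.14, 3.14, 3.14].

INTERFACE

Orientations are given as a 3x3 rotation matrix whose columns are the frame's x, y, z axes.
In Python, from bench import get_state, get_image, job_done, hold_point_z gives the robot as it stands.
- The arm moves only by the tool arm_command, never from a script. Its argument "moves" is one flat list of numbers, 7 for each row, row after row: the shift along the tool's x, y, z in mm, then the turn, a rotation vector about the tool's x, y, z in degrees, then the opening, from 0 (shut) to 1 (fully open). A call has 1 to 20 rows; each row shifts and turns the commanded pose from where the row before left it, along the tool's axes as they then stand; what a row does not reach is not made up. A row lasts 1/12 s, in which the tool goes at most 41.7 mm and 7.16 degrees, less where a joint would pass 70% of its speed; a pose out of reach is approached as far as the arm can. A call with a gripper value outside its range is refused whole. The fingers move at their own pace and stop on an object; the grip force is fixed at half the most. Time passes only in rows, so rows that do not move let the fingers close. It gives the time, the measured TCP pose, the force, the opening and the grip force at its end, in the units of the state.
- get_state(): the state, without advancing time (a new reading comes with each control period).
- get_image(name): name is "side" or "top"; returns a dict with "color" (400x640x3 uint8, red, green, blue), "fx", "fy", "cx", "cy" (pixels), "world_to_cam" (4x4, takes a point from world to camera coordinates). Camera axes: x right, y down, z forward; pixel columns grow to the right and rows downward; lengths in m; the calibration is good to about 2 mm. A picture is of the moment at which its call begins. There is no depth.
- job_done(): hands the job in; it is judged then, once.
The state is a dict: "time_s": time; "joint_pos": joint angles; "joint_vel": joint speeds; "tau": joint torques, N m; "tcp_pos": TCP position; "tcp_rot": TCP orientation; "force": force on the tool from outside, world axes, zero at the start; "ft_torque": the same for the moment, N m; "width": finger opening in m; "grasp_force": force on a finger pad.
Only numpy, scipy, OpenCV 4.12 (cv2) and the standard library are available. Lean on these libraries where they do the work, as an engineer would, in place of code of your own. Each camera call takes 0.05 s, during which the arm holds its last target. There are 200 camera calls.

TASK

Close the green receiver pot: set the brass camlock cap on the pot's grooved adaptor and, with both of its cam arms still up, press it straight down onto the red seal ring with a steady push of about 20 N; then swing the two cam arms fully down, one after another. Never crush the seal, and leave the other things on the bench alone.

Things in the scene. Friction and masses are not known exactly. Their poses are not given: they have to be found in the camera images.
- coupling_centre (a point): Centre of the loose brass camlock cap (round, 52 mm across, 56 mm tall, 0.26 to 0.36 kg), 28 mm above its mouth rim and 28 mm below its flat top. It starts mouth down on the bench. z is its axis, up; +y points to the left cam arm, -y to the right one. Grip it by the two flat wrench faces at +x and -x (55 mm apart, 26 mm wide, 12 to 48 mm above the mouth rim). Bore 42 mm wide, 45.5 mm deep.
- port_mouth (a point): Centre of the top of the fixed steel adaptor (40 mm wide, vertical; its top edge is bevelled to 33 mm) on the green pot (120 mm wide, top 34 mm above the bench); 121.5 mm above the bench. A groove runs round the adaptor from 12 to 29.5 mm below this point. The locked cap's coupling_centre lies 13 to 15 mm below this point, on the same axis; any yaw will do.
- seal: Red springy seal ring, 32 mm wide, on the adaptor's top; the cap's inner end (17.5 mm above coupling_centre) presses on it. Origin: a fixed point 4 mm below port_mouth. The ring's free top is 3 to 6.5 mm above port_mouth, unlike from pot to pot: feel for it. It gives 2.5 mm at 6 N/mm, then is solid. Squeeze it with 11 N or more, never 30; about 20 N on the cap (poppet included) does it.
- poppet (a joint): Black rubber poppet, 24 mm wide, standing up through the seal ring: m pressed down. At 0 it stands 13 mm above port_mouth and carries the resting cap 9 mm too high, where the cams jam on the adaptor's lip; it slides down under a steady 5 N (cap's weight included) and stays where left.
- cam_left (a joint): Left steel cam arm: rad swung down from its highest position (0: arm points 50 degrees above level, outward; it starts at 0 to 0.3; 0.87: level; 2.0: fully down, 65 degrees below level; end stop 2.08). It is stiff (hinge friction 0.2 N m, about 4 N at the pad) and stays where it is left; from about 1.2 on its cam enters the groove and draws the cap down on the seal, which adds some N.
- cam_right (a joint): Right steel cam arm, the mirror image; same values.
- left_pivot (a point): Hinge axis of the left cam arm, on the cap, 29 mm out from the cap's axis along its +y and 24 mm above its mouth rim; the hinge lies along the cap's x.
- right_pivot (a point): Hinge axis of the right cam arm, 29 mm out along the cap's -y.
- left_pad (a point): Centre of the finger pad at the end of the left arm: a rounded steel plate 16 mm along the arm, 18 mm wide, 7 mm thick, 51 mm from the hinge axis. The arm's stem is 9 mm wide, 6 mm thick.
- right_pad (a point): The same on the right arm.
- spirit_lamp: Bystander: glass lamp with a black cap, 66 mm wide, 63 mm tall; origin at its underside.
- white_tray: Bystander: small white tray with discs, 55x70x34 mm; origin at its underside.
- pliers_parallel: Bystander: black-handled pliers lying flat, 163x82x12 mm.
- cream_jar: Bystander: cream plastic jar with a wide lid, 72 mm wide, 66 mm tall; origin at its underside.
- loupe: Bystander: black loupe, 39x21x21 mm.
There are look-alikes about, which are no part of the job. There is more than one size of the part that bears coupling_centre; the job needs the larger.

How it is judged:
By the outcome, as a careful person would: the job done as asked, in the order asked, and still so for the second after the job is handed in, with the robot touching nothing.
It also fails if it takes over 67 s, if anything falls off the work surface, if the arm or the gripper's body presses on something with over 40 N, if the wrist force passes 120 N, or if a joint passes its speed limit or range.

## Working session

There is one attempt and no reset: what is moved stays moved. The work goes in short steps, Python scripts to look and compute and a tool call to move; the robot and the scene stay as the last step left them, time stands still between calls to the robot, and variables do not carry over. Pictures are saved under pics/ and viewed, at most 10 in all, crops included, and the job is handed in when it is done.

Besides the shell and the picture viewer there is one more tool, called after "Call:" as a command line: name --argument value ..., lists and objects as JSON in quotes. arm_command: Moves the arm, as the interface text tells. Its arguments: {"type":"object","properties":{"moves":{"type":"array","items":{"type":"number"}}},"required":["moves"]}

```bash
mkdir -p pics; python3 - <<'E'
from bench import *
import cv2,numpy as np
s=get_state()
print({k:np.round(v,3).tolist() for k,v in s.items()},hold_point_z)
for n in("side","top"):
    d=get_image(n); cv2.imwrite(f"pics/{n}0.png",d["color"][:,:,::-1]); print(n,d["fx"],d["fy"],d["cx"],d["cy"],np.round(d["world_to_cam"],4).tolist())
E
```

```text
{'time_s': 0.0, 'joint_pos': [-1.305, 0.384, 0.016, 1.371, -0.006, 1.388, -0.046], 'joint_vel': [0.0, -0.0, -0.002, 0.001, 0.0, -0.001, 0.0], 'tau': [-0.0, -62.759, 0.844, -37.183, 0.016, 0.014, 0.0], 'tcp_pos': [0.202, 0.591, 0.23], 'tcp_rot': [[-0.946, 0.323, -0.001], [0.323, 0.946, -0.002], [-0.0, -0.002, -1.0]], 'force': [-1.171, -0.236, -0.579], 'ft_torque': [0.081, -0.006, 0.013], 'grasp_force': 0.0, 'width': 0.086} 0.0187
side 447.48325249074736 447.48325249074736 319.3068753691013 200.33552871614367 [[0.9, -0.4355, 0.0198, -0.4616], [-0.2705, -0.5933, -0.7582, 0.2628], [0.3419, 0.677, -0.6518, 0.9531], [0.0, 0.0, 0.0, 1.0]]
top 412.38442638616544 412.38442638616544 320.16907875154044 203.37103286167226 [[-0.0246, -0.9997, -0.0095, 0.0807], [-0.9838, 0.0259, -0.1776, 0.5531], [0.1778, 0.005, -0.9841, 0.967], [0.0, 0.0, 0.0, 1.0]]
```

View pics/side0.png

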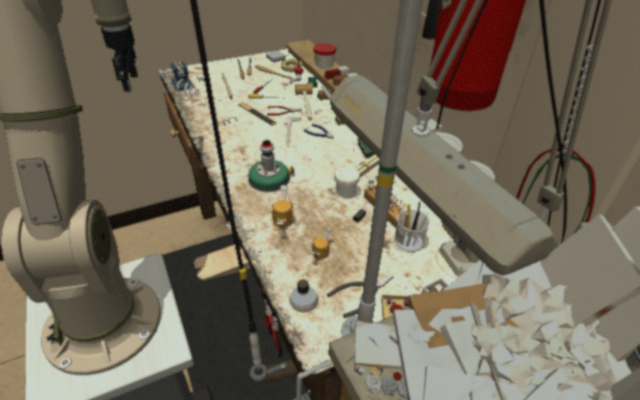

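View pics/top0.png

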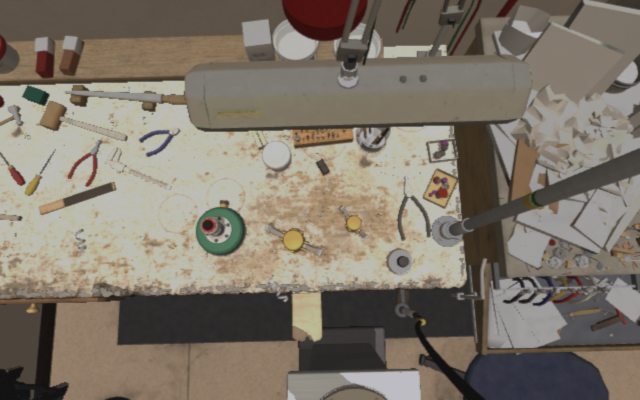

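Side view: pot with seal/poppet at (268,150–185). Cap candidates are brass (283,213), the larger, and brass (320,246), the smaller. In the top view they are at (293,240) and (353,223), with the pot at (220,232). I choose the larger and check it in a close crop.

```bash
cat > h.py <<'E'
from bench import *
import cv2,numpy as np
def ray(d,u,v):
    W=d["world_to_cam"];R=W[:3,:3];o=-R.T@W[:3,3]
    r=R.T@np.array([(u-d["cx"])/d["fx"],(v-d["cy"])/d["fy"],1]);return o,r/np.linalg.norm(r)
def onz(d,u,v,z):
    o,r=ray(d,u,v);return o+r*(z-o[2])/r[2]
def proj(d,p):
    c=d["world_to_cam"]@np.append(p,1);return np.array([d["fx"]*c[0]/c[2]+d["cx"],d["fy"]*c[1]/c[2]+d["cy"]])
def tri(d1,p1,d2,p2):
    A=[];b=[]
    for d,p in((d1,p1),(d2,p2)):
        o,r=ray(d,*p);P=np.eye(3)-np.outer(r,r);A.append(P);b.append(P@o)
    return np.linalg.solve(sum(A),sum(b))
def blobs(img,lo,hi,roi,n=3,amin=8):
    x0,y0,x1,y1=roi
    m=cv2.inRange(cv2.cvtColor(img[y0:y1,x0:x1],cv2.COLOR_RGB2HSV),np.array(lo),np.array(hi))
    k,l,st,c=cv2.connectedComponentsWithStats(m)
    o=sorted(range(1,k),key=lambda i:-st[i,4])[:n]
    return [(np.round(c[i]+[x0,y0],1).tolist(),(st[i]+[x0,y0,0,0,0]).tolist()) for i in o if st[i,4]>=amin]
E
python3 - <<'E'
from h import *
t=get_image("top");s=get_image("side")
def crop(d,x0,y0,w,h,k):return cv2.resize(d["color"][y0:y0+h,x0:x0+w,::-1],None,fx=k,fy=k,interpolation=cv2.INTER_CUBIC)
a=crop(t,180,190,200,75,4);b=crop(s,230,130,130,65,4)
b=crop(s,235,130,114,42,7)
a=crop(t,185,195,200,75,4); b=crop(s,240,135,100,55,8)[:, :800]
b=crop(s,240,130,133,50,6)
b1=crop(s,240,130,66,45,6);b2=crop(s,260,192,67,45,6)
b=np.hstack([b1,b2]);b=cv2.copyMakeBorder(b,0,0,0,800-b.shape[1],cv2.BORDER_CONSTANT)[:, :800]
cv2.imwrite("pics/c1.png",np.vstack([a,b]))
for n,d,roi in(("top",t,(190,195,380,265)),("side",s,(240,130,350,270))):
    print(n,"brass",blobs(d["color"],(15,120,80),(32,255,255),roi),"\n green",blobs(d["color"],(65,80,20),(95,255,255),roi,1),"\n red",blobs(d["color"],(170,110,50),(180,255,255),roi,2,4),blobs(d["color"],(0,150,50),(6,255,255),roi,2,4))
E
```

```text
top brass [([293.3, 240.2], [280, 229, 28, 23, 394]), ([352.9, 223.2], [345, 215, 17, 18, 188]), ([223.5, 205.0], [221, 204, 6, 3, 18])] 
 green [([222.7, 232.0], [197, 208, 46, 46, 888])] 
 red [] [([209.9, 225.6], [203, 219, 12, 13, 44])]
side brass [([282.4, 212.0], [272, 200, 21, 28, 409]), ([320.6, 247.1], [312, 238, 17, 21, 259]), ([289.7, 170.2], [288, 168, 4, 5, 15])] 
 green [([268.3, 178.2], [250, 162, 38, 28, 549])] 
 red [] [([266.8, 144.8], [263, 143, 8, 4, 22])]
```

View pics/c1.png

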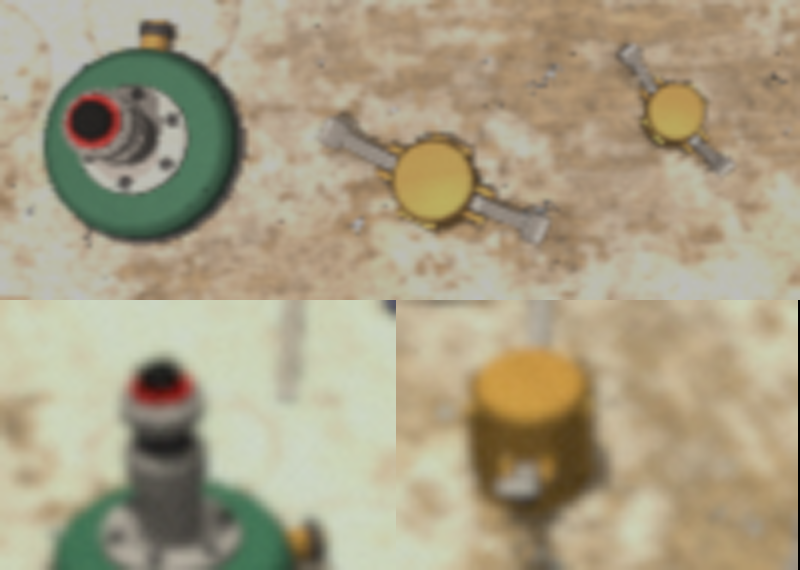

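The crop confirms the larger cap: disc at top (293,240), pads at (269.5,228) and (319,251), both arms up. The pot's ring is at top (208.2,225) and side (266.8,144), with the black poppet inside it.

```bash
python3 - <<'E'
from h import *
t=get_image("top");s=get_image("side")
def fitcirc(d,z,m): pass
# cap: disc top at z=.056 in both views
a=onz(t,293.2,240,.056); b=onz(s,282.0,208.2-0,.056)
print("cap top",a,"side chk",b, "disc width px",.052*t["fx"]/(t["world_to_cam"]@np.append(a,1))[2])
for z in(.052,.058,.063):
  p=onz(t,269.5,228.2,z);q=onz(t,319.2,251.2,z);dv=p-q
  print(z,"sep",np.linalg.norm(dv),"mid",(p+q)/2,"yaw of +y axis",np.degrees(np.arctan2(dv[1],dv[0])))
print("small",onz(t,352.9,223.2,.04))
for z in(.1255,.128): print("ring top",onz(t,208.25,225,z),"side",onz(s,266.8,143.8,z))
print("tri",tri(t,(208.25,225),s,(266.8,143.8)))
g=blobs(t["color"],(65,80,20),(95,255,255),(190,195,250,265),1)
m=cv2.inRange(cv2.cvtColor(t["color"],cv2.COLOR_RGB2HSV),(65,80,20),(95,255,255));m[:195]=0;m[265:]=0;m[:,:190]=0;m[:,250:]=0
c=max(cv2.findContours(m,0,1)[0],key=cv2.contourArea);e=cv2.minEnclosingCircle(c);print("pot",e,onz(t,*e[0],.028))
print(get_state()["time_s"])
E
```

```text
cap top [0.46576055 0.13384194 0.056     ] side chk [0.46476688 0.12506894 0.056     ] disc width px 21.5440842264368
0.052 sep 0.13341425370315277 mid [0.46694792 0.13166671 0.052     ] yaw of +y axis 63.838932082322
0.058 sep 0.1326126173741165 mid [0.46639046 0.13124499 0.058     ] yaw of +y axis 63.838932082322
0.063 sep 0.1319445870999196 mid [0.46592591 0.13089356 0.063     ] yaw of +y axis 63.83893208232199
small [ 0.50493819 -0.01285737  0.04      ]
ring top [0.49821657 0.32074666 0.1255    ] side [0.50173706 0.32229969 0.1255    ]
ring top [0.49788133 0.32004599 0.128     ] side [0.50052598 0.31870377 0.128     ]
tri [0.49935632 0.31979272 0.12746743]
pot ((219.76022338867188, 230.3438720703125), 23.204326629638672) [0.49710784 0.31895448 0.028     ]
0.3
```

Call:
arm_command --moves '[0,0,0,0,0,7,1,0,0,0,0,0,7,1,0,0,0,0,0,7,1,0,0,0,0,0,7,1,0,0,0,0,0,7,1,0,0,0,0,0,7,1,0,0,0,0,0,7,1,0,0,0,0,0,7,1,0,0,0,0,0,7,1,0,0,0,0,0,7,1,0,0,0,0,0,7,1,0,0,0,0,0,7,1,0,0,0,0,0,7,1,0,0,0,0,0,6.3,1]'

```text
time_s: 1.47
tcp_pos: [0.2017, 0.5915, 0.2312]
tcp_rot: [[0.446, 0.895, -0.0], [0.895, -0.446, -0.0], [-0.0, -0.0, -1.0]]
force: [1.1, -0.4, 0.2]
width: 0.0853
grasp_force: 0.0
```

Call:
arm_command --moves '[-14.7,22,0,0,0,0,1,-14.7,22,0,0,0,0,1,-14.7,22,0,0,0,0,1,-14.7,22,0,0,0,0,1,-14.7,22,0,0,0,0,1,-14.7,22,0,0,0,0,1,-14.7,22,0,0,0,0,1,-14.7,22,0,0,0,0,1,-14.7,22,0,0,0,0,1,-14.7,22,0,0,0,0,1,-14.7,22,0,0,0,0,1,-14.7,22,0,0,0,0,1,-14.7,22,0,0,0,0,1,-14.7,22,0,0,0,0,1,-14.7,22,0,0,0,0,1,-14.7,22,0,0,0,0,1,-14.7,22,0,0,0,0,1,-14.7,22,0,0,0,0,1,-14.7,22,0,0,0,0,1,-14.7,22,0,0,0,0,1]'

```text
time_s: 3.13
tcp_pos: [0.4677, 0.1326, 0.2315]
tcp_rot: [[0.44, 0.898, 0.0], [0.898, -0.44, 0.001], [0.001, 0.0, -1.0]]
force: [0.2, -0.0, 0.6]
width: 0.0853
grasp_force: 0.0
```

Call:
arm_command --moves '[0,0,20,0,0,0,1,0,0,20,0,0,0,1,0,0,20,0,0,0,1,0,0,20,0,0,0,1,0,0,10,0,0,0,1,0,0,0,0,0,0,1]'

```text
time_s: 3.63
tcp_pos: [0.4658, 0.1333, 0.1393]
tcp_rot: [[0.44, 0.898, -0.003], [0.898, -0.44, -0.002], [-0.003, -0.002, -1.0]]
force: [-0.5, -0.7, 0.1]
width: 0.0853
grasp_force: 0.0
```

```bash
python3 - <<'E'
from h import *
t=get_image("top");s=get_image("side");st=get_state()
print(st["time_s"],st["tcp_pos"].round(4) if hasattr(st["tcp_pos"],'round') else st["tcp_pos"],np.round(st["tcp_rot"],3).tolist(),np.round(st["joint_pos"],2),st["force"])
a=cv2.resize(t["color"][190:290,230:360,::-1],None,fx=4,fy=4);b=cv2.resize(s["color"][140:240,220:290,::-1],None,fx=4,fy=4)
cv2.imwrite("pics/c2.png",np.hstack([a,b]))
E
```

```text
3.7333 [0.4675 0.1338 0.1418] [[0.441, 0.898, 0.0], [0.898, -0.441, -0.0], [-0.0, 0.0, -1.0]] [-0.94  0.17  0.67  1.89 -0.12  1.12 -0.69] [-0.20964479 -0.24322613  1.15274401]
```

View pics/c2.png

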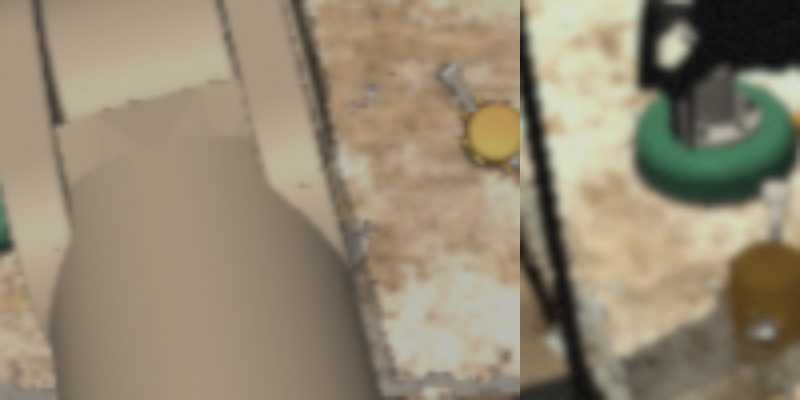

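View: the top camera is blocked by the arm; in the side view the gripper stands over the cap's upper left (its body occludes the pot's adaptor). I refine the cap centre from both views numerically.

```bash
python3 - <<'E'
from h import *
t=get_image("top");s=get_image("side")
c=cv2.imread("pics/side0.png")[:,:,::-1]
h=cv2.cvtColor(c,cv2.COLOR_RGB2HSV)
# bright top disc in side view
roi=h[195:232,268:300]; m=((roi[...,0]>14)&(roi[...,0]<33)&(roi[...,1]>110)&(roi[...,2]>165)).astype(np.uint8)
k,l,st,ce=cv2.connectedComponentsWithStats(m);i=1+np.argmax(st[1:,4]);p=ce[i]+[268,195];print(p,st[i])
print(onz(s,*p,.056),tri(t,(293.2,240),s,p), tri(t,(293.2,240),s,(282.8,206.2)))
for q in((.4657,.1335,.056),(.4667,.130,.056)):print(proj(t,q),proj(s,q))
E
```

```text
[281.74074074 205.30246914] [  5   5  18  12 162]
[0.46845465 0.13588883 0.056     ] [0.46647015 0.13337178 0.0585611 ] [0.46797882 0.13329555 0.05474029]
[293.34190117 240.02147436] [281.10623001 206.14307848]
[294.78541232 239.5705671 ] [281.97147515 206.84744859]
```

Call:
arm_command --moves '[0,0,16,0,0,0,1,0,0,16,0,0,0,1,0,0,16,0,0,0,1,0,0,16,0,0,0,1,0,0,16,0,0,0,1,0,0,16,0,0,0,1,0,0,16,0,0,0,1,0,0,14,0,0,0,1,0,0,0,0,0,0,1,0,0,0,0,0,0,0,0,0,0,0,0,0,0,0,0,0,0,0,0,0,0,0,0,0,0,0,0,0,0,0,0,0,0,0,0,0,0,0,0,0,0,0,0,0,0,0,0,0]'

```text
time_s: 5.17
tcp_pos: [0.4683, 0.1343, 0.0169]
tcp_rot: [[0.44, 0.898, 0.002], [0.898, -0.44, 0.002], [0.002, 0.001, -1.0]]
force: [-1.8, -0.2, 6.2]
width: 0.0542
grasp_force: 63.3
```

Call:
arm_command --moves '[0,0,-10,0,0,0,0,0,0,-20,0,0,0,0,0,0,-20,0,0,0,0,0,0,-20,0,0,0,0,0,0,-20,0,0,0,0,0,0,-20,0,0,0,0,0,0,-20,0,0,0,0,0,0,-20,0,0,0,0,0,0,-15,0,0,0,0,0,0,0,0,0,-5.9,0,0,0,0,0,0,-5.9,0,0,0,0,0,0,-5.9,0,0,0,0,0,0,-5.9,0,0,0,0,0,0,-5.9,0,0,0,0,0,0,-5.9,0,0,0,0,0,0,-5.9,0,0,0,0,0,0,-5.9,0,0,0,0,0,0,-5.9,0,0,0,0,0,0,-5.9,0]'

```text
time_s: 6.75
tcp_pos: [0.4672, 0.1333, 0.1813]
tcp_rot: [[-0.546, 0.838, 0.001], [0.838, 0.546, 0.0], [-0.0, 0.001, -1.0]]
force: [0.6, -0.6, -2.6]
width: 0.0543
grasp_force: 64.2
```

Call:
arm_command --moves '[13.9,12.6,0,0,0,0,0,13.9,12.6,0,0,0,0,0,13.9,12.6,0,0,0,0,0,13.9,12.6,0,0,0,0,0,13.9,12.6,0,0,0,0,0,13.9,12.6,0,0,0,0,0,13.9,12.6,0,0,0,0,0,13.9,12.6,0,0,0,0,0,13.9,12.6,0,0,0,0,0,13.9,12.6,0,0,0,0,0,0,0,0,0,0,0,0,0,0,0,0,0,0,0]'

```text
time_s: 7.75
tcp_pos: [0.4967, 0.3218, 0.1796]
tcp_rot: [[-0.545, 0.838, -0.001], [0.838, 0.545, -0.001], [-0.0, -0.001, -1.0]]
force: [-0.3, -1.1, -2.5]
width: 0.0543
grasp_force: 64.3
```

```bash
python3 - <<'E'
from h import *
t=get_image("top");s=get_image("side");st=get_state()
print(st["time_s"],np.round(st["tcp_pos"],4),np.round(st["tcp_rot"],3).tolist(),np.round(st["joint_pos"],2),np.round(st["force"],2),st["width"])
T=np.array(st["tcp_pos"])
for n,d in(("t",t),("s",s)):print(n,proj(d,T),proj(d,(.499,.3195,.127)))
a=cv2.resize(t["color"][170:290,160:280,::-1],None,fx=3.3,fy=3.3);b=cv2.resize(s["color"][80:200,210:330,::-1],None,fx=3.3,fy=3.3)
cv2.imwrite("pics/c3.png",np.hstack([a,b]))
E
```

```text
7.85 [0.4974 0.3192 0.18  ] [[-0.543, 0.84, -0.0], [0.84, 0.543, -0.001], [-0.001, -0.001, -1.0]] [-1.01  0.36  0.5   1.56 -0.18  1.26  0.09] [-0.15 -0.41 -3.61] 0.05414819553527436
t [201.88814623 222.12777385] [208.62516208 224.55816496]
s [264.5873579 127.9530854] [266.20869223 144.07867489]
```

View pics/c3.png

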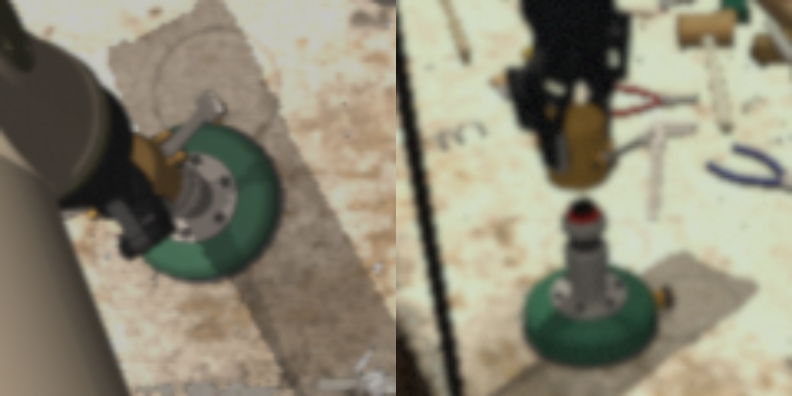

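View: the cap is held upright over the adaptor. Side crop: the cap mouth's bottom centre is at about pixel (266.7,136) and the ring at (267,145), so they are aligned sideways. I check with masks.

```bash
python3 - <<'E'
from h import *
s=get_image("side");st=get_state();T=np.array(st["tcp_pos"]);print(T.round(4))
h=cv2.cvtColor(s["color"],cv2.COLOR_RGB2HSV)
for n,lo,hi,(x0,y0,x1,y1) in(("brass",(8,90,30),(34,255,255),(245,105,290,142)),("red",(0,110,40),(8,255,255),(255,138,280,152))):
  m=cv2.inRange(h,lo,hi)[y0:y1,x0:x1]
  for v in range(y0,y1):
    u=np.where(m[v-y0])[0]
    if len(u)>2 and (n=="red" or v>124):print(n,v,u.min()+x0,u.max()+x0,len(u))
a=np.linspace(0,6.283,200)
for c in((T[0],T[1]),(.4985,.3195)):
  P=np.array([proj(s,(c[0]+.026*np.cos(q),c[1]+.026*np.sin(q),.163)) for q in a]);print(c,"rim u",P[:,0].min(),P[:,0].max(),"vmax",P[:,1].max())
  P=np.array([proj(s,(c[0]+.016*np.cos(q),c[1]+.016*np.sin(q),.126)) for q in a]);print("ring u",P[:,0].min(),P[:,0].max(),"v",P[:,1].min(),P[:,1].max())
E
```

```text
[0.4976 0.3186 0.1802]
brass 125 262 275 14
brass 126 262 273 12
brass 127 262 273 12
brass 128 262 273 12
brass 129 262 274 13
brass 130 262 274 13
brass 131 262 273 12
brass 132 257 273 16
brass 133 257 273 17
brass 134 257 272 16
brass 135 258 271 14
brass 136 261 268 8
red 144 263 270 4
red 145 262 271 9
red 146 262 270 9
red 147 264 268 5
(np.float64(0.49763709446733473), np.float64(0.3186069715270263)) rim u 255.59841775519416 274.5814382005459 vmax 138.54427840093842
ring u 260.1524386446328 271.60736614297196 v 141.50294540226662 147.8581389246686
(0.4985, 0.3195) rim u 255.7859153178009 274.7544417903984 vmax 138.30871852333817
ring u 260.3328668196082 271.7792730259203 v 141.27566611960447 147.621845607433
```

Call:
arm_command --moves '[0,1,8,0,0,0,0,0,0,8,0,0,0,0,0,0,8,0,0,0,0,0,0,8,0,0,0,0,0,0,5,0,0,0,0,0,0,3,0,0,0,0,0,0,3,0,0,0,0,0,0,3,0,0,0,0,0,0,0,0,0,0,0]'

```text
time_s: 8.65
tcp_pos: [0.499, 0.32, 0.1346]
tcp_rot: [[-0.543, 0.84, 0.001], [0.84, 0.543, 0.001], [0.0, 0.002, -1.0]]
force: [1.9, 2.0, -3.4]
width: 0.0538
grasp_force: 64.5
```

Call:
arm_command --moves '[0,0,3,0,0,0,0,0,0,3,0,0,0,0,0,0,3,0,0,0,0,0,0,3,0,0,0,0,0,0,0,0,0,0,0]'

```text
time_s: 9.07
tcp_pos: [0.499, 0.3205, 0.1221]
tcp_rot: [[-0.543, 0.84, 0.002], [0.84, 0.543, 0.002], [0.0, 0.002, -1.0]]
force: [4.9, 6.3, -3.9]
width: 0.0543
grasp_force: 64.3
```

Call:
arm_command --moves '[0,0,3,0,0,0,0,0,0,3,0,0,0,0,0,0,3,0,0,0,0,0,0,0,0,0,0,0]'

```text
time_s: 9.4
tcp_pos: [0.499, 0.3205, 0.1131]
tcp_rot: [[-0.543, 0.84, 0.002], [0.84, 0.543, 0.002], [0.0, 0.002, -1.0]]
force: [4.1, 6.0, -3.9]
width: 0.0538
grasp_force: 64.3
```

Call:
arm_command --moves '[0.7,1,2,0,0,0,0,0,0,2,0,0,0,0,0,0,2,0,0,0,0,0,0,2,0,0,0,0,0,0,0,0,0,0,0]'

```text
time_s: 9.82
tcp_pos: [0.499, 0.3206, 0.105]
tcp_rot: [[-0.543, 0.84, 0.0], [0.84, 0.543, 0.0], [0.0, 0.0, -1.0]]
force: [4.2, 4.1, -3.1]
width: 0.0539
grasp_force: 64.6
```

Call:
arm_command --moves '[0,0,1.5,0,0,0,0,0,0,1.5,0,0,0,0,0,0,0,0,0,0,0]'

```text
time_s: 10.07
tcp_pos: [0.4991, 0.3206, 0.1024]
tcp_rot: [[-0.543, 0.84, 0.0], [0.84, 0.543, 0.0], [0.0, 0.0, -1.0]]
force: [1.1, 2.6, 2.2]
width: 0.054
grasp_force: 65.3
```

Call:
arm_command --moves '[0,0,1,0,0,0,0,0,0,1,0,0,0,0,0,0,1,0,0,0,0,0,0,0,0,0,0,0]'

```text
time_s: 10.4
tcp_pos: [0.4991, 0.3206, 0.0992]
tcp_rot: [[-0.543, 0.84, 0.0], [0.84, 0.543, 0.0], [0.0, 0.0, -1.0]]
force: [1.7, 1.5, 3.1]
width: 0.0541
grasp_force: 65.3
```

Call:
arm_command --moves '[0,0,0.5,0,0,0,0,0,0,0.5,0,0,0,0,0,0,0,0,0,0,0]'

```text
time_s: 10.65
tcp_pos: [0.4991, 0.3206, 0.0983]
tcp_rot: [[-0.543, 0.84, 0.0], [0.84, 0.543, 0.0], [0.0, 0.0, -1.0]]
force: [0.9, 2.4, 4.0]
width: 0.0541
grasp_force: 65.4
```

Call:
arm_command --moves '[0,0,0.5,0,0,0,0,0,0,0.5,0,0,0,0,0,0,0,0,0,0,0]'

```text
time_s: 10.9
tcp_pos: [0.499, 0.3206, 0.0973]
tcp_rot: [[-0.543, 0.84, 0.0], [0.84, 0.543, 0.0], [0.0, 0.0, -1.0]]
force: [0.3, 1.7, 4.1]
width: 0.0542
grasp_force: 65.5
```

Call:
arm_command --moves '[0,0,0.5,0,0,0,0,0,0,0,0,0,0,0]'

```text
time_s: 11.07
tcp_pos: [0.4991, 0.3207, 0.097]
tcp_rot: [[-0.543, 0.84, 0.0], [0.84, 0.543, 0.0], [0.0, 0.0, -1.0]]
force: [-0.1, 2.4, 6.7]
width: 0.0541
grasp_force: 65.7
```

Call:
arm_command --moves '[0,0,0.5,0,0,0,0,0,0,0,0,0,0,0]'

```text
time_s: 11.23
tcp_pos: [0.4991, 0.3206, 0.0966]
tcp_rot: [[-0.543, 0.84, 0.0], [0.84, 0.543, 0.0], [0.0, 0.0, -1.0]]
force: [0.2, 2.3, 8.0]
width: 0.0541
grasp_force: 65.9
```

Call:
arm_command --moves '[0,0,0.5,0,0,0,0,0,0,0.5,0,0,0,0,0,0,0,0,0,0,0]'

```text
time_s: 11.48
tcp_pos: [0.4991, 0.3207, 0.096]
tcp_rot: [[-0.543, 0.84, 0.0], [0.84, 0.543, 0.001], [0.0, 0.001, -1.0]]
force: [-1.4, 0.9, 11.3]
width: 0.0543
grasp_force: 66.3
```

Call:
arm_command --moves '[0,0,0.5,0,0,0,0,0,0,0,0,0,0,0]'

```text
time_s: 11.65
tcp_pos: [0.4991, 0.3207, 0.0957]
tcp_rot: [[-0.543, 0.84, 0.0], [0.84, 0.543, 0.001], [0.0, 0.001, -1.0]]
force: [-1.5, 0.1, 12.4]
width: 0.054
grasp_force: 66.5
```

Call:
arm_command --moves '[0,0,0.5,0,0,0,0,0,0,0.5,0,0,0,0,0,0,0,0,0,0,0]'

```text
time_s: 11.9
tcp_pos: [0.4991, 0.3207, 0.0951]
tcp_rot: [[-0.543, 0.84, 0.0], [0.84, 0.543, 0.001], [0.001, 0.001, -1.0]]
force: [-3.7, -0.2, 15.0]
width: 0.0541
grasp_force: 66.9
```

Call:
arm_command --moves '[0,0,0.5,0,0,0,0,0,0,0,0,0,0,0]'

```text
time_s: 12.07
tcp_pos: [0.4991, 0.3207, 0.095]
tcp_rot: [[-0.543, 0.84, 0.0], [0.84, 0.543, 0.001], [0.001, 0.001, -1.0]]
force: [-4.9, -2.0, 19.4]
width: 0.0539
grasp_force: 67.2
```

Call:
arm_command --moves '[0,0,0,0,0,0,0,0,0,0,0,0,0,0,0,0,0,0,0,0,0,0,0,0,0,0,0,0,0,0,0,0,0,0,0]'

```text
time_s: 12.48
tcp_pos: [0.4991, 0.3207, 0.0951]
tcp_rot: [[-0.543, 0.84, 0.0], [0.84, 0.543, 0.001], [0.001, 0.001, -1.0]]
force: [-4.0, -0.7, 18.5]
width: 0.054
grasp_force: 67.2
```

Call:
arm_command --moves '[0,0,-2,0,0,0,0,0,0,-2,0,0,0,0,0,0,0,0,0,0,0,0,0,0,0,0,0,0.5,0,0,0,0,0,0,1,0,0,0,0,0,0,1,0,0,0,0,0,0,1,0,0,0,0,0,0,1,0,0,0,0,0,0,1,0,0,0,0,0,0,1]'

```text
time_s: 13.32
tcp_pos: [0.4988, 0.3203, 0.0971]
tcp_rot: [[-0.543, 0.84, -0.001], [0.84, 0.543, -0.0], [-0.0, -0.001, -1.0]]
force: [-0.1, -0.3, 0.1]
width: 0.0852
grasp_force: 0.0
```

Call:
arm_command --moves '[0,0,-10,0,0,0,1,0,0,-20,0,0,0,1,0,0,-25,0,0,0,1,0,0,-25,0,0,0,1,0,0,-25,0,0,0,0,0,0,-20,0,0,0,0,0,0,-15,0,0,0,0,0,0,0,0,0,0,0,0,0,0,0,0,0,0]'

```text
time_s: 14.07
tcp_pos: [0.4995, 0.3207, 0.2386]
tcp_rot: [[-0.542, 0.84, 0.002], [0.84, 0.542, 0.002], [0.0, 0.002, -1.0]]
force: [0.1, 0.2, 0.2]
width: 0.0254
grasp_force: 0.0
```

```bash
python3 - <<'E'
from h import *
t=get_image("top");s=get_image("side");st=get_state()
print(st["time_s"],np.round(st["tcp_pos"],4),st["width"],np.round(st["joint_pos"],2))
# predicted pixel tracks of pads for arm elevations
C=np.array([.499,.320,.0]);u=np.array([-.543,.84,0]);zp=.1215-.014-.004+.002
for nm,sg in(("L",1),("R",-1)):
  for e in(50,40,30,20,10,0):
    e=np.radians(e);p=C+sg*u*(.029+.051*np.cos(e));p[2]=zp+.051*np.sin(e);print(nm,round(np.degrees(e)),proj(s,p).round(1),proj(t,p).round(1))
k=5.5
a=cv2.resize(t["color"][185:265,165:235,::-1],None,fx=k,fy=k);b=cv2.resize(s["color"][105:185,232:305,::-1],None,fx=k,fy=k)
cv2.imwrite("pics/c4.png",np.hstack([a,b]))
E
```

```text
14.1667 [0.4985 0.3204 0.2366] 0.00969199881883726 [-1.02  0.33  0.51  1.47 -0.16  1.38  0.08]
L 50 [248.2 132.2] [182.3 239.3]
L 40 [246.6 133.4] [180.9 241.1]
L 30 [245.4 135.1] [180.  242.7]
L 20 [244.6 137.1] [179.8 243.9]
L 10 [244.3 139.4] [180.3 244.8]
L 0 [244.3 141.9] [181.3 245.3]
R 50 [284.1 145.4] [229.8 208.1]
R 40 [286.  148.1] [232.8 207. ]
R 30 [287.6 150.9] [235.4 206.3]
R 20 [288.9 153.7] [237.5 205.9]
R 10 [289.6 156.5] [239.1 206. ]
R 0 [289.9 159.3] [240.2 206.5]
```

View pics/c4.png

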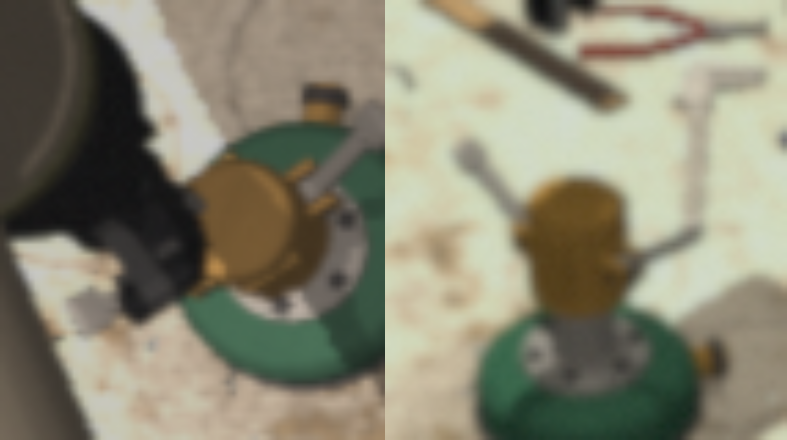

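Side: left pad at (246.9,132.3), right pad at (288.4,147.2). Top: (181.7,241.7) and (233.2,207.7). The cap is seated low and both arms are still about 40° up, matching the model. Next I plan the swing arcs.

```bash
cat > plan.py <<'E'
import numpy as np
def P(a,th):
    A=np.radians(a);T=np.radians(th);u=np.array([np.cos(A),np.sin(A)]);n=np.array([-u[1],u[0]])
    g=A+T; s=50-11*np.cos(g)*np.clip(g/.35,-1,1)*.7; h=3.5+11*abs(np.sin(g))
    return s*u+h*n+[29,105]
def rows(a0,th0,start,sched):
    p=np.array(start,float);th=th0;out=[]
    for a,t in sched:
        q=P(a,t);d=q-p;T=np.radians(th);x=np.array([np.cos(T),-np.sin(T)]);z=np.array([-np.sin(T),-np.cos(T)])
        r=[round(float(d@x),1),round(float(d@z),1),round(t-th,1)]   # (outward x, z, outward tilt)
        out.append(r);p=p+r[0]*x+r[1]*z;th+=r[2]
    return out,p,th
E
python3 - <<'E'
from plan import *
p=P(55,0);print("start r,z",p)
A=np.linspace(55,-66,23)[1:];o,e,t=rows(55,0,p,[(a,(55-a)*45/121) for a in A])
for a,r in zip(A,o):print(round(a),r)
print(e,t)
E
```

```text
start r,z [ 44.89745643 149.51561257]
50 [4.3, 2.3, np.float64(2.0)]
44 [4.0, 2.5, np.float64(2.1)]
38 [4.0, 2.8, np.float64(2.0)]
33 [3.7, 3.0, np.float64(2.1)]
28 [3.5, 3.3, np.float64(2.0)]
22 [3.2, 3.5, np.float64(2.1)]
16 [3.1, 3.7, np.float64(2.0)]
11 [2.8, 3.9, np.float64(2.1)]
6 [2.5, 4.0, np.float64(2.0)]
0 [2.2, 4.2, np.float64(2.1)]
-6 [3.0, 4.1, np.float64(2.0)]
-11 [3.0, 4.3, np.float64(2.0)]
-16 [2.7, 4.6, np.float64(2.1)]
-22 [2.4, 4.9, np.float64(2.0)]
-28 [2.1, 5.1, np.float64(2.1)]
-33 [1.7, 5.3, np.float64(2.0)]
-38 [1.5, 4.3, np.float64(2.1)]
-44 [1.2, 4.5, np.float64(2.0)]
-50 [1.0, 4.7, np.float64(2.1)]
-55 [0.7, 4.9, np.float64(2.0)]
-60 [0.3, 5.0, np.float64(2.1)]
-66 [-0.3, 5.1, np.float64(2.0)]
[59.02682443 55.77007315] 45.00000000000001
```

Call:
arm_command --moves '[15,0,10,0,0,0,0,15,0,10,0,0,0,0,14.5,0,15,0,0,0,0,0,0,18,0,0,0,0,0,0,18,0,0,0,0,0,0,16,0,0,0,0,0,0,0,0,0,0,0,4.3,0,2.3,0,-2,0,0,4,0,2.5,0,-2,0,0,4,0,2.8,0,-2,0,0,3.7,0,3,0,-2,0,0,3.5,0,3.3,0,-2,0,0,0,0,0,0,0,0,0]'

```text
time_s: 15.25
tcp_pos: [0.4624, 0.376, 0.1339]
tcp_rot: [[-0.539, 0.837, 0.094], [0.824, 0.547, -0.148], [-0.175, -0.002, -0.985]]
force: [-0.1, -0.0, 0.9]
width: -0.0
grasp_force: 0.6
```

Call:
arm_command --moves '[3.2,0,3.5,0,-2,0,0,3.1,0,3.7,0,-2,0,0,2.8,0,3.9,0,-2,0,0,0,0,0,0,0,0,0]'

```text
time_s: 15.58
tcp_pos: [0.4595, 0.3806, 0.1214]
tcp_rot: [[-0.525, 0.838, 0.149], [0.805, 0.546, -0.232], [-0.276, -0.002, -0.961]]
force: [0.5, 0.2, 1.3]
width: 0.0001
grasp_force: 1.0
```

Call:
arm_command --moves '[2.5,0,4,0,-2,0,0,2.2,0,4.2,0,-2,0,0,0,0,0,0,0,0,0]'

```text
time_s: 15.83
tcp_pos: [0.4589, 0.3817, 0.1124]
tcp_rot: [[-0.512, 0.839, 0.185], [0.788, 0.545, -0.288], [-0.342, -0.002, -0.94]]
force: [0.5, -0.6, 2.6]
width: 0.0001
grasp_force: 1.2
```

```bash
python3 - <<'E'
from h import *
t=get_image("top");s=get_image("side");k=5.5
a=cv2.resize(t["color"][185:265,165:235,::-1],None,fx=k,fy=k);b=cv2.resize(s["color"][105:185,232:305,::-1],None,fx=k,fy=k)
cv2.imwrite("pics/c5.png",np.hstack([a,b]))
st=get_state();print(proj(s,st["tcp_pos"]),proj(t,st["tcp_pos"]),st["force"])
E
```

```text
[246.2021606  140.40356641] [182.99372961 243.1094873 ] [-0.17000738  0.28789919  0.26930668]
```

View pics/c5.png

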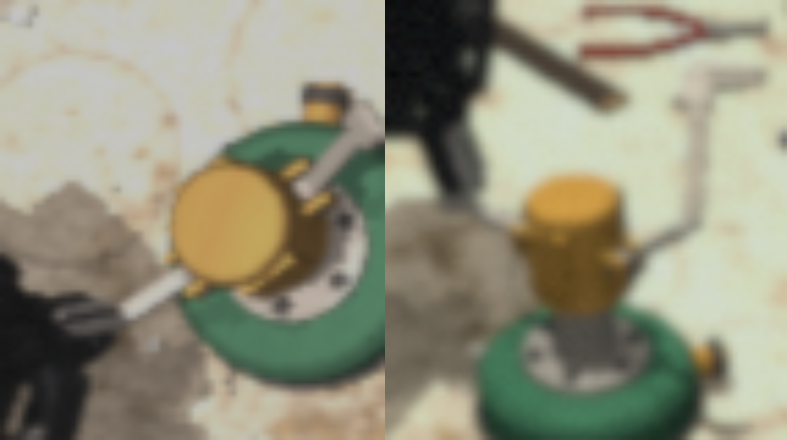

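View: the finger tip at side (247,140) sits on the left pad, which has swung down to near level. The right arm is untouched and the cap stays seated. Continuing the arc.

Call:
arm_command --moves '[3,0,4.1,0,-2,0,0,3,0,4.3,0,-2,0,0,2.7,0,4.6,0,-2,0,0,2.4,0,4.9,0,-2,0,0,0,0,0,0,0,0,0]'

```text
time_s: 16.35
tcp_pos: [0.4569, 0.3841, 0.0906]
tcp_rot: [[-0.481, 0.839, 0.255], [0.739, 0.545, -0.396], [-0.471, -0.003, -0.882]]
force: [0.1, -0.2, 2.1]
width: 0.0003
grasp_force: 1.1
```

Call:
arm_command --moves '[2.1,0,5.1,0,-2,0,0,1.7,0,5.3,0,-2,0,0,1.5,0,4.3,0,-2,0,0,0,0,0,0,0,0,0]'

```text
time_s: 16.68
tcp_pos: [0.4584, 0.3817, 0.075]
tcp_rot: [[-0.452, 0.838, 0.304], [0.693, 0.545, -0.473], [-0.562, -0.003, -0.827]]
force: [-0.6, 0.7, 2.6]
width: -0.0001
grasp_force: 1.0
```

Call:
arm_command --moves '[1.2,0,4.5,0,-2,0,0,1,0,4.7,0,-2,0,0,0,0,0,0,0,0,0]'

```text
time_s: 16.93
tcp_pos: [0.4607, 0.3784, 0.0666]
tcp_rot: [[-0.429, 0.839, 0.335], [0.658, 0.544, -0.52], [-0.619, -0.002, -0.786]]
force: [-0.8, 0.3, 1.1]
width: -0.0003
grasp_force: 0.9
```

Call:
arm_command --moves '[0.7,0,4.9,0,-2,0,0,0.3,0,5,0,-2,0,0,0,0,0,0,0,0,0]'

```text
time_s: 17.18
tcp_pos: [0.4638, 0.3737, 0.0583]
tcp_rot: [[-0.404, 0.839, 0.364], [0.621, 0.544, -0.564], [-0.672, -0.002, -0.741]]
force: [-0.3, 2.3, 1.0]
width: -0.0
grasp_force: 0.8
```

Call:
arm_command --moves '[-0.3,0,5.1,0,-2,0,0,0,0,2,0,0,0,0,0,0,0,0,0,0,0]'

```text
time_s: 17.43
tcp_pos: [0.4671, 0.3693, 0.054]
tcp_rot: [[-0.391, 0.84, 0.377], [0.603, 0.543, -0.584], [-0.695, -0.001, -0.719]]
force: [-2.7, 2.4, -0.8]
width: -0.0005
grasp_force: 1.6
```

Call:
arm_command --moves '[-1,0,1.5,0,0,0,0,0,0,0,0,0,0,0]'

```text
time_s: 17.6
tcp_pos: [0.468, 0.3681, 0.054]
tcp_rot: [[-0.391, 0.84, 0.376], [0.605, 0.543, -0.583], [-0.693, -0.0, -0.721]]
force: [-3.2, 3.1, -1.9]
width: 0.0
grasp_force: 1.9
```

```bash
python3 - <<'E'
from h import *
t=get_image("top");s=get_image("side");k=5.5
a=cv2.resize(t["color"][185:265,165:235,::-1],None,fx=k,fy=k);b=cv2.resize(s["color"][105:185,232:305,::-1],None,fx=k,fy=k)
cv2.imwrite("pics/c6.png",np.hstack([a,b]))
st=get_state();print(proj(s,st["tcp_pos"]),np.round(st["tcp_pos"],4),st["force"])
C=np.array([.499,.320,.0]);u=np.array([-.543,.84,0])
for e in(-40,-50,-60,-65,-69):
    e=np.radians(e);p=C+u*(.029+.051*np.cos(e));p[2]=.105+.051*np.sin(e);print(round(np.degrees(e)),proj(s,p).round(1),proj(t,p).round(1))
E
```

```text
[252.01466485 158.70393882] [0.4681 0.3681 0.0543] [-2.37029672  2.57520942 -1.45451529]
-40 [248.5 152.6] [190.4 243.6]
-50 [250.4 155. ] [193.5 242.3]
-60 [252.5 157.2] [196.7 240.8]
-65 [253.6 158.2] [198.4 239.9]
-69 [254.6 158.9] [199.7 239.2]
```

View pics/c6.png

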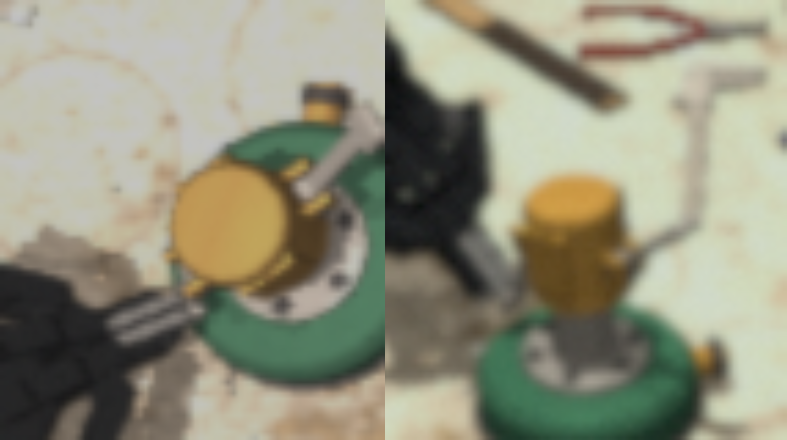

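View: the finger tip at side (255,159) lies over the left arm, which is near fully down; the right arm is still up. I push until the end stop is felt.

Call:
arm_command --moves '[-0.7,0,1.8,0,0,0,0,0,0,0,0,0,0,0]'

```text
time_s: 17.87
tcp_pos: [0.4692, 0.3664, 0.0536]
tcp_rot: [[-0.391, 0.84, 0.376], [0.605, 0.543, -0.583], [-0.694, -0.0, -0.72]]
force: [-3.1, 4.2, -2.0]
width: -0.0003
grasp_force: 2.0
```

Call:
arm_command --moves '[-0.7,0,1.8,0,0,0,0,0,0,0,0,0,0,0]'

```text
time_s: 18.03
tcp_pos: [0.4699, 0.3656, 0.053]
tcp_rot: [[-0.391, 0.84, 0.377], [0.605, 0.543, -0.582], [-0.694, 0.0, -0.72]]
force: [-5.1, 5.1, 0.3]
width: -0.0
grasp_force: 3.4
```

Call:
arm_command --moves '[-0.7,0,1.8,0,0,0,0,0,0,0,0,0,0,0]'

```text
time_s: 18.2
tcp_pos: [0.4703, 0.3654, 0.0526]
tcp_rot: [[-0.392, 0.839, 0.377], [0.605, 0.544, -0.581], [-0.693, 0.001, -0.721]]
force: [-9.6, 6.4, 5.5]
width: 0.0
grasp_force: 6.0
```

Call:
arm_command --moves '[-0.7,0,1.8,0,0,0,0,0,0,0,0,0,0,0]'

```text
time_s: 18.37
tcp_pos: [0.4707, 0.3652, 0.0522]
tcp_rot: [[-0.393, 0.838, 0.378], [0.606, 0.545, -0.58], [-0.692, 0.001, -0.722]]
force: [-12.8, 9.8, 10.8]
width: 0.0001
grasp_force: 8.8
```

Call:
arm_command --moves '[0,0,-15,0,0,0,0,0,0,-25,0,0,0,0,0,0,-30,0,0,0,0,0,0,-30,0,0,0,0,0,0,0,0,6.3,0,0,0,0,0,0,6.3,0,0,0,0,0,0,6.3,0,0,0,0,0,0,6.3,0,0,0,0,0,0,6.3,0,0,0,0,0,0,6.3,0,0,0,0,0,0,6.2,0,0,0,0,-20,0,0,0,0,0,0,-20,0,0,0,0,0,0,-20,0,0,0,0,0,0,0,0,0,0,0]'

```text
time_s: 19.62
tcp_pos: [0.4375, 0.4193, 0.1879]
tcp_rot: [[-0.54, 0.842, 0.005], [0.842, 0.54, 0.003], [0.0, 0.006, -1.0]]
force: [1.8, -0.3, 0.9]
width: 0.0
grasp_force: 0.0
```

```bash
python3 - <<'E'
from h import *
t=get_image("top");s=get_image("side");k=5.5
a=cv2.resize(t["color"][185:265,165:235,::-1],None,fx=k,fy=k);b=cv2.resize(s["color"][105:185,232:305,::-1],None,fx=k,fy=k)
cv2.imwrite("pics/c7.png",np.hstack([a,b]))
st=get_state();p=np.array(st["tcp_pos"]);d=p-[.499,.32,0];print(np.round(p,4),"r",d@[-.543,.84,0],"lat",d@[.84,.543,0],np.round(st["tcp_rot"],3).tolist(),np.round(st["joint_pos"],2))
E
```

```text
[0.4357 0.4191 0.184 ] r 0.1175616099569607 lat 0.0006560235875786687 [[-0.541, 0.841, 0.001], [0.841, 0.541, 0.0], [-0.001, 0.001, -1.0]] [-1.16  0.38  0.46  1.52 -0.17  1.28 -0.11]
```

View pics/c7.png

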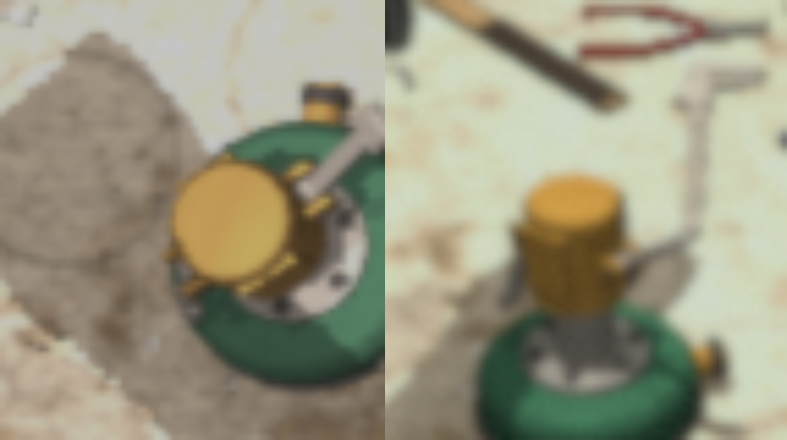

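View: the left arm is fully down against the cap (side pad about (255,157)). The right arm is still up at side (288,147). Now the mirrored swing on the right.

Call:
arm_command --moves '[-20,0,0,0,0,0,0,-25,0,0,0,0,0,0,-25,0,0,0,0,0,0,-25,0,0,0,0,0,0,-25,0,0,0,0,0,0,-25,0,0,0,0,0,0,-17.6,0,0,0,0,0,0,0,0,17,0,0,0,0,0,0,17.5,0,0,0,0,0,0,0,0,0,0,0,-4.3,0,2.3,0,2,0,0,-4,0,2.5,0,2,0,0,-4,0,2.8,0,2,0,0,-3.7,0,3,0,2,0,0,-3.5,0,3.3,0,2,0,0,0,0,0,0,0,0,0]'

```text
time_s: 21.05
tcp_pos: [0.5329, 0.2664, 0.133]
tcp_rot: [[-0.532, 0.841, -0.096], [0.829, 0.54, 0.146], [0.175, -0.002, -0.985]]
force: [-0.9, 0.4, 0.4]
width: 0.0003
grasp_force: 1.0
```

Call:
arm_command --moves '[-3.2,0,3.5,0,2,0,0,-3.1,0,3.7,0,2,0,0,-2.8,0,3.9,0,2,0,0,-2.5,0,4,0,2,0,0,-2.2,0,4.2,0,2,0,0,0,0,0,0,0,0,0]'

```text
time_s: 21.55
tcp_pos: [0.5372, 0.2598, 0.1108]
tcp_rot: [[-0.508, 0.841, -0.187], [0.79, 0.541, 0.287], [0.342, -0.003, -0.94]]
force: [-0.2, 0.4, 3.3]
width: -0.0002
grasp_force: 1.1
```

Call:
arm_command --moves '[-3,0,4.1,0,2,0,0,-3,0,4.3,0,2,0,0,-2.7,0,4.6,0,2,0,0,-2.4,0,4.9,0,2,0,0,0,0,0,0,0,0,0]'

```text
time_s: 21.97
tcp_pos: [0.5387, 0.2575, 0.0898]
tcp_rot: [[-0.477, 0.84, -0.257], [0.743, 0.542, 0.393], [0.469, -0.003, -0.883]]
force: [0.4, -0.2, 2.1]
width: 0.0
grasp_force: 0.9
```

Call:
arm_command --moves '[-2.1,0,5.1,0,2,0,0,-1.7,0,5.3,0,2,0,0,-1.5,0,4.3,0,2,0,0,0,0,0,0,0,0,0]'

```text
time_s: 22.3
tcp_pos: [0.5373, 0.2599, 0.0745]
tcp_rot: [[-0.448, 0.84, -0.305], [0.697, 0.542, 0.469], [0.56, -0.003, -0.829]]
force: [-1.3, -0.6, 2.0]
width: 0.0001
grasp_force: 0.9
```

Call:
arm_command --moves '[-1.2,0,4.5,0,2,0,0,-1,0,4.7,0,2,0,0,0,0,0,0,0,0,0]'

```text
time_s: 22.55
tcp_pos: [0.5355, 0.2628, 0.0656]
tcp_rot: [[-0.425, 0.841, -0.336], [0.662, 0.542, 0.518], [0.617, -0.002, -0.787]]
force: [-0.1, -0.1, 2.1]
width: 0.0001
grasp_force: 1.2
```

Call:
arm_command --moves '[-0.7,0,4.9,0,2,0,0,-0.3,0,5,0,2,0,0,0.3,0,5.1,0,2,0,0,0,0,2,0,0,0,0,1,0,1.5,0,0,0,0,0,0,0,0,0,0,0]'

```text
time_s: 23.05
tcp_pos: [0.5291, 0.2731, 0.052]
tcp_rot: [[-0.39, 0.84, -0.377], [0.606, 0.542, 0.582], [0.693, -0.001, -0.721]]
force: [2.3, -3.1, -0.5]
width: -0.0001
grasp_force: 1.6
```

Call:
arm_command --moves '[0.7,0,1.8,0,0,0,0,0.7,0,1.8,0,0,0,0,0,0,0,0,0,0,0]'

```text
time_s: 23.3
tcp_pos: [0.5272, 0.2764, 0.051]
tcp_rot: [[-0.391, 0.84, -0.377], [0.605, 0.543, 0.582], [0.693, -0.001, -0.721]]
force: [2.4, -4.0, -1.8]
width: -0.0003
grasp_force: 1.9
```

Call:
arm_command --moves '[0.7,0,1.8,0,0,0,0,0,0,0,0,0,0,0]'

```text
time_s: 23.47
tcp_pos: [0.5267, 0.2773, 0.0505]
tcp_rot: [[-0.391, 0.84, -0.376], [0.606, 0.542, 0.582], [0.693, -0.0, -0.721]]
force: [2.8, -5.3, -0.4]
width: -0.0001
grasp_force: 2.9
```

Call:
arm_command --moves '[0.7,0,1.8,0,0,0,0,0,0,0,0,0,0,0]'

```text
time_s: 23.63
tcp_pos: [0.5266, 0.2777, 0.0501]
tcp_rot: [[-0.391, 0.841, -0.374], [0.607, 0.541, 0.582], [0.692, 0.001, -0.722]]
force: [3.0, -9.7, 2.4]
width: -0.0001
grasp_force: 5.0
```

Call:
arm_command --moves '[0.7,0,1.8,0,0,0,0,0,0,0,0,0,0,0]'

```text
time_s: 23.8
tcp_pos: [0.5265, 0.2782, 0.0497]
tcp_rot: [[-0.391, 0.842, -0.373], [0.608, 0.54, 0.582], [0.691, 0.001, -0.723]]
force: [5.3, -12.4, 5.6]
width: 0.0001
grasp_force: 7.2
```

Call:
arm_command --moves '[0.7,0,1.8,0,0,0,0,0,0,0,0,0,0,0]'

```text
time_s: 23.97
tcp_pos: [0.5264, 0.2787, 0.0493]
tcp_rot: [[-0.391, 0.842, -0.371], [0.609, 0.539, 0.582], [0.69, 0.002, -0.724]]
force: [5.6, -16.4, 7.9]
width: 0.0001
grasp_force: 9.4
```

Call:
arm_command --moves '[0,0,-15,0,0,0,0,0,0,-25,0,0,0,0,0,0,-30,0,0,0,0,0,0,-30,0,0,0,0,0,0,0,0,-6,0,0,0,0,0,0,-6,0,0,0,0,0,0,-6,0,0,0,0,0,0,-6,0,0,0,0,0,0,-6,0,0,0,0,0,0,-6,0,0,0,0,0,0,-6,0,0,0,0,-20,0,0,0,0,0,0,-20,0,0,0,0,0,0,0,0,0,0,0]'

```text
time_s: 25.13
tcp_pos: [0.5625, 0.226, 0.1645]
tcp_rot: [[-0.546, 0.838, -0.014], [0.837, 0.546, 0.033], [0.035, 0.006, -0.999]]
force: [2.0, -0.3, 1.2]
width: 0.0001
grasp_force: 0.0
```

```bash
python3 - <<'E'
from h import *
t=get_image("top");s=get_image("side");k=5.5
a=cv2.resize(t["color"][185:265,180:250,::-1],None,fx=k,fy=k);b=cv2.resize(s["color"][105:185,232:305,::-1],None,fx=k,fy=k)
cv2.imwrite("pics/c8.png",np.hstack([a,b]))
E
```

```text
(no output)
```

View pics/c8.png

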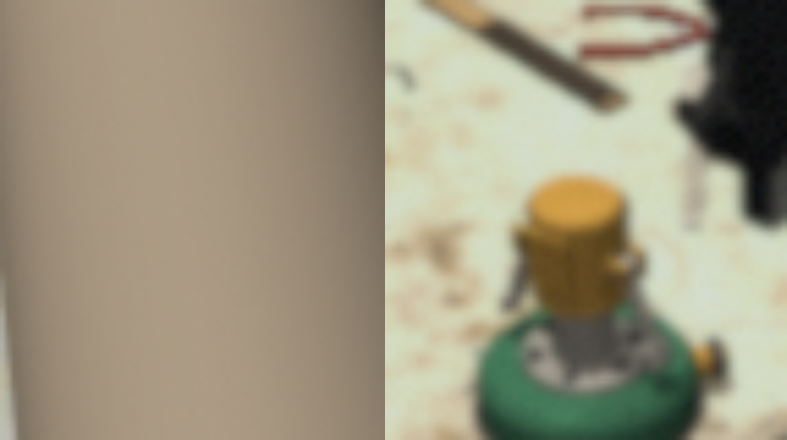

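View: both arms hang fully down, the left pad at side (255,160) and the right at about (279,163). The cap sits low and upright, and the gripper is clear at upper right.

```bash
python3 -c "
from bench import *
print(get_state()['force']);print(job_done())"
```

```text
[ 0.25682041 -0.25256822 -0.12358364]
the job is handed in; nothing more can be done
None
```

I handed the job in at about 25 s: the larger brass cap was pressed onto the seal with about 19 N measured at the wrist (roughly 22 N with its own weight), then the left and right cam arms were swung down to their end stops; no verdict came back.

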